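# Tag the tired buckle nest

### The job

One of the three spring-mounted buckle nests on the printing fixture has tired springs. Press the three green pads one after another with your fingertips to find the one that gives most easily, then push that nest's red tag down flat over its pad and let go. Leave the other two tags standing, and do not pick up or knock about the loose buckles, the ink jar or the screwdriver.

Things in the scene. Friction and masses are not known exactly. Their poses are not given: they have to be found in the camera images.
- pad_top_a (a point): Centre of the top face of one nest's green rubber pad (56 mm along x, 66 mm along y, 68 mm above the table when not pressed); it moves down with the pad. Its x axis points level from the pad to that nest's tag, z up. A 5 mm wide white end stop rises 3 mm above the pad at 36 to 41 mm either side along y. The pad sits on a carrier that slides straight down on two coil springs and comes back by itself. The three nests look alike and which place on the fixture each takes varies.
- pad_a (a joint): How far this nest's pad is pressed down, m: 0 at rest, 0.012 on its stop. The force grows evenly with the travel, from 2 N or less at first touch to at most 15 N at full travel on the hardest nest. The softest nest takes less than half the force of either of the others for the same travel.
- hinge_a (a point): Middle of the hinge pin of this nest's tag, fixed to the nest: level with y, 39 mm behind the pad's centre (along the pad's +x) and 3 mm above the unpressed pad. Same axes as the pad. The aluminium bracket below it is at most 70 mm wide (y) and 6 mm thick; there is free air behind it.
- tag_a (a joint): Angle of this nest's tag about its hinge, rad: 0 upright, negative leaning back away from the pad (stop at -0.35), 1.57 folded down flat over the rear part of its pad, on its own stop 1 mm above the pad, not resting on it. The tag is a red steel plate, 60 mm wide, 38 mm from hinge to its rolled outer edge, 4 mm thick (7 mm at the edge). The hinge is stiff enough for it to stay at any angle; about 1 N at its edge turns it.
- pad_top_b (a point): Centre of the top face of one nest's green rubber pad (56 mm along x, 66 mm along y, 68 mm above the table when not pressed); it moves down with the pad. Its x axis points level from the pad to that nest's tag, z up. A 5 mm wide white end stop rises 3 mm above the pad at 36 to 41 mm either side along y. The pad sits on a carrier that slides straight down on two coil springs and comes back by itself. The three nests look alike and which place on the fixture each takes varies.
- pad_b (a joint): How far this nest's pad is pressed down, m: 0 at rest, 0.012 on its stop. The force grows evenly with the travel, from 2 N or less at first touch to at most 15 N at full travel on the hardest nest. The softest nest takes less than half the force of either of the others for the same travel.
- hinge_b (a point): Middle of the hinge pin of this nest's tag, fixed to the nest: level with y, 39 mm behind the pad's centre (along the pad's +x) and 3 mm above the unpressed pad. Same axes as the pad. The aluminium bracket below it is at most 70 mm wide (y) and 6 mm thick; there is free air behind it.
- tag_b (a joint): Angle of this nest's tag about its hinge, rad: 0 upright, negative leaning back away from the pad (stop at -0.35), 1.57 folded down flat over the rear part of its pad, on its own stop 1 mm above the pad, not resting on it. The tag is a red steel plate, 60 mm wide, 38 mm from hinge to its rolled outer edge, 4 mm thick (7 mm at the edge). The hinge is stiff enough for it to stay at any angle; about 1 N at its edge turns it.
- pad_top_c (a point): Centre of the top face of one nest's green rubber pad (56 mm along x, 66 mm along y, 68 mm above the table when not pressed); it moves down with the pad. Its x axis points level from the pad to that nest's tag, z up. A 5 mm wide white end stop rises 3 mm above the pad at 36 to 41 mm either side along y. The pad sits on a carrier that slides straight down on two coil springs and comes back by itself. The three nests look alike and which place on the fixture each takes varies.
- pad_c (a joint): How far this nest's pad is pressed down, m: 0 at rest, 0.012 on its stop. The force grows evenly with the travel, from 2 N or less at first touch to at most 15 N at full travel on the hardest nest. The softest nest takes less than half the force of either of the others for the same travel.
- hinge_c (a point): Middle of the hinge pin of this nest's tag, fixed to the nest: level with y, 39 mm behind the pad's centre (along the pad's +x) and 3 mm above the unpressed pad. Same axes as the pad. The aluminium bracket below it is at most 70 mm wide (y) and 6 mm thick; there is free air behind it.
- tag_c (a joint): Angle of this nest's tag about its hinge, rad: 0 upright, negative leaning back away from the pad (stop at -0.35), 1.57 folded down flat over the rear part of its pad, on its own stop 1 mm above the pad, not resting on it. The tag is a red steel plate, 60 mm wide, 38 mm from hinge to its rolled outer edge, 4 mm thick (7 mm at the edge). The hinge is stiff enough for it to stay at any angle; about 1 N at its edge turns it.
- fixture: The aluminium base plate, 135 mm (x) by 400 mm (y), top face 24 mm above the table, fixed down. Origin on the table under its centre; its x axis points to the tag side, and the three nests stand in a row along its y axis, 125 mm apart, turned the same way as the plate. Each nest is 100 mm wide (y).
- buckle_1: A loose nickel belt buckle lying on the table in front of the fixture (robot side), 40 by 62 by 10 mm, origin at the middle of its underside. To be left alone.
- buckle_2: A loose nickel belt buckle lying on the table behind the fixture, 40 by 62 by 10 mm, origin at the middle of its underside. To be left alone.
- ink_jar: A closed ink jar, 48 mm across, 62 mm tall, standing at one end of the fixture (on its -y side), origin under its centre. To be left alone.
- screwdriver: A screwdriver lying on the table in front of the fixture, 160 mm long, about 25 mm thick, origin near its middle. To be left alone.

How it is judged (in metres and radians):
On the way, in this order (a step that is already met when the one before it is completed fails the run):
1. a pad is pressed (more than 2 mm) while all tags still stand (value of joint any of pad_a, pad_b, pad_c above 0.002 m and value of joint each of tag_a, tag_b, tag_c below 0.7 rad), for 0.05 s.
2. it is let up again (value of joint each of pad_a, pad_b, pad_c below 0.001 m), for 0.05 s.
3. a second press (more than 2 mm) (all of step 1), for 0.05 s.
4. it is let up again (all of step 2), for 0.05 s.
5. a third press (more than 2 mm), so that each pad can have been tried (all of step 3), for 0.05 s.
6. the softest nest's tag is folded down flat (its tired springs let its carrier rest 0.08 mm low, too little to see or measure; the rule tells it by that) (((value of joint tag_a above 1.4 rad and value of joint pad_a above 4e-05 m) or (value of joint tag_b above 1.4 rad and value of joint pad_b above 4e-05 m) or (value of joint tag_c above 1.4 rad and value of joint pad_c above 4e-05 m))), for 0.2 s.
At the end, for the whole second after the job is handed in: The softest nest's tag is down flat (within 0.17 rad of its stop), the other two tags still stand (less than 0.7 rad forward of upright), all three pads are back up (within 1 mm), and the two buckles, the ink jar and the screwdriver lie still within 20 mm of where they were (all of step 4 and ((value of joint tag_a above 1.4 rad and value of joint pad_a above 4e-05 m and value of joint each of tag_b, tag_c below 0.7 rad) or (value of joint tag_b above 1.4 rad and value of joint pad_b above 4e-05 m and value of joint each of tag_a, tag_c below 0.7 rad) or (value of joint tag_c above 1.4 rad and value of joint pad_c above 4e-05 m and value of joint each of tag_a, tag_b below 0.7 rad)) and distance of each of buckle_1, buckle_2, ink_jar, screwdriver from where it was at the start of the episode below 0.02 m and linear speed of each of buckle_1, buckle_2, ink_jar, screwdriver below 0.02 m/s); the robot touches nothing.
It fails at once if the tag of a sound nest is pushed down (more than 0.7 rad forward of upright) ((value of joint tag_a above 0.7 rad and not (value of joint pad_a above 4e-05 m)) or (value of joint tag_b above 0.7 rad and not (value of joint pad_b above 4e-05 m)) or (value of joint tag_c above 0.7 rad and not (value of joint pad_c above 4e-05 m))).
It fails at once if a buckle, the ink jar or the screwdriver is lifted or moved by more than 20 mm (distance of any of buckle_1, buckle_2, ink_jar, screwdriver from where it was at the start of the episode above 0.02 m).
It also fails if it takes over 48 s, if anything falls off the work surface, if the arm or the gripper's body presses on something with over 40 N, if the wrist force passes 120 N, or if a joint passes its speed limit or range.

### The arm

A 6-joint arm with a two-finger parallel gripper is mounted at the origin on the work surface. World frame = base frame: x ahead of the robot, y to its left, z up, the work surface at z = 0. Lengths are in mm, angles in rad, forces in N, time in s.
With the tool pointing down it reaches from about 300 to 950 mm from the base axis. Payload 3.1 kg.
Tool frame: the origin (TCP) lies at the very end of the fingers, on their centre line; the grasp point (between the pads) lies 19 mm behind it; z points along the fingers, y is the line along which they close (so a half turn about z gives the same grasp; the last joint's range is limited). The gripper opens to 85 mm and grips with 20 to 120 N. Pads are 22 mm wide; open, the fingers measure 114 mm over their backs; the gripper's body (76 mm by 85 mm) begins 54 mm behind the grasp point. The pads swing forward as they close: fully open they stand 13 mm farther back than shut.
Start: joints at [-1.319, 0.308, 1.634, -0, 1.2, -0.07], TCP at [197.645, -592.932, 204.672] pointing down, gripper open.
Joint ranges: [-3.06, 3.06], [-0.79, 1.96], [0.05, 2.63], [-1.19, 4.34], [0.05, 2.64], [-2.94, 2.94]. Speed limits (rad/s): [2.79, 2.79, 3.14, 3.14, 3.14, 3.14].

### API

Orientations are given as a unit quaternion [w, x, y, z].
In Python, from station import r, imaging gives the robot as it stands.
- The arm moves only by the shell command python3 -m crank 'ROWS' [FORCE]. ROWS is a JSON object of lists of equal length, an entry for each row: "slide": the shift along the world's x, y, z in mm, a list of three; "rotation": the turn, a rotation vector about the world's x, y, z in degrees, a list of three; "hand": the finger opening in mm, from 0 to 85.4. A call has 1 to 12 rows; each row is the pose to reach, as a shift and turn from the pose commanded when the call began; what a row does not reach only later rows make up. A row lasts 1/8 s, in which the tool goes at most 62.5 mm and 10.7 degrees, less where a joint would pass 70% of its speed; a pose out of reach is approached as far as the arm can. A call with a gripper value outside its range is refused whole. The fingers move at their own pace and stop on an object; FORCE is the grip in N (left out, the last holds). Time passes only in rows, so rows that repeat a pose let the fingers close. It gives the time, the measured TCP pose, the force, the opening and the grip force at its end, in the units of the state.
- r.read_state(): the state, without advancing time (a new reading comes with each control period).
- imaging.read_camera(name): name is "scene" or "top" or "wrist"; returns a dict with "frame" (420x560x3 uint8, red, green, blue), "mtx" (3x3 intrinsics, pixels), "T" (4x4, takes a point from camera to world coordinates). Camera axes: x right, y down, z forward; pixel columns grow to the right and rows downward; lengths in mm; the calibration is good to about 2 mm. A picture is of the moment at which its call begins. There is no depth.
- r.job_done(): hands the job in; it is judged then, once.
The state is a dict: "clock": time; "joint_positions": joint angles; "qvel": joint speeds; "joint_torque": joint torques, N m; "tcp_pos": TCP position; "eef_rot": TCP orientation; "wrist_force": force on the tool from outside, world axes, zero at the start; "torque": the same for the moment, N m; "finger_gap": finger opening in mm; "finger_force": force on a finger pad.
Only numpy, scipy, OpenCV 4.12 (cv2) and the standard library are available. Lean on these libraries where they do the work, as an engineer would, in place of code of your own. Each camera call takes 0.05 s, during which the arm holds its last target. There are 200 camera calls.

## Working session

There is one attempt and no reset: what is moved stays moved. The work goes in short steps, Python scripts to look and compute and a shell command to move; the robot and the scene stay as the last step left them, time stands still between calls to the robot, and variables do not carry over. Pictures are saved under pics/ and viewed, at most 10 in all, crops included, and the job is handed in when it is done.

```bash
mkdir -p pics
python3 - <<'E'
from station import r, imaging
import cv2,numpy as np
for n in("top","scene"):
    c=imaging.read_camera(n); cv2.imwrite(f"pics/{n}0.png",c["frame"][:,:,::-1]); np.savez(f"{n}0.npz",**c)
    print(n,c["mtx"].round(1).tolist(),c["T"].round(3).tolist())
s=r.read_state();print(s["clock"],s["tcp_pos"],s["eef_rot"],s["wrist_force"],s["finger_gap"])
E
```

```text
top [[469.6, 0.0, 277.4], [0.0, 469.6, 201.5], [0.0, 0.0, 1.0]] [[0.012, -0.986, 0.167, 390.184], [-1.0, -0.013, -0.004, -69.417], [0.006, -0.167, -0.986, 866.181], [0.0, 0.0, 0.0, 1.0]]
scene [[483.8, 0.0, 279.9], [0.0, 483.8, 207.3], [0.0, 0.0, 1.0]] [[-0.58, 0.432, -0.691, 1064.264], [0.815, 0.326, -0.48, 308.584], [0.018, -0.841, -0.541, 510.392], [0.0, 0.0, 0.0, 1.0]]
0.1 [ 197.4434546  -592.15428031  203.5663192 ] [-1.02817336e-03  9.87083819e-01  1.60201334e-01 -1.00695611e-04] [-0.35428648  0.62188165  0.14589418] 85.5758756545258
```

View pics/top0.png

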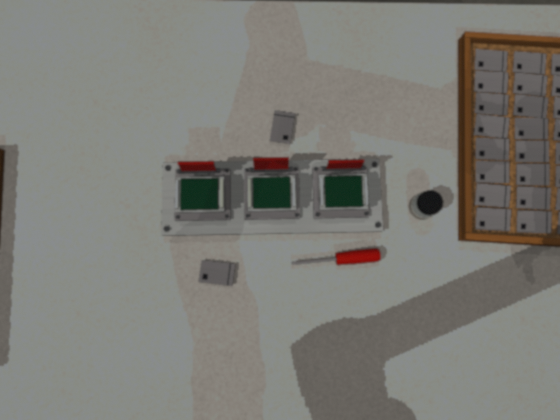

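View pics/scene0.png

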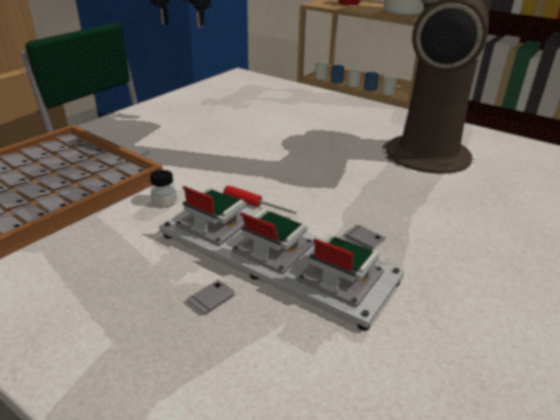

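The top view shows three green pads at about (199,193), (271,192) and (343,191). The red tags stand on the far (+x) side at rows of about 165. The jar is at (429,203), the screwdriver at (340,258), and the buckles at (217,271) and (283,127).

```bash
cat > h.py <<'E'
import numpy as np,cv2
def ray(c,u,v,z):
    K,T=c["mtx"],c["T"]; d=T[:3,:3]@np.linalg.inv(K)@[u,v,1]; o=T[:3,3]
    return o+d*(z-o[2])/d[2]
def proj(c,p):
    T=c["T"]; q=T[:3,:3].T@(np.array(p)-T[:3,3]); q=c["mtx"]@q; return q[:2]/q[2]
def blobs(c,col,amin=60):
    f=c["frame"].astype(int); R,G,B=f[...,0],f[...,1],f[...,2]
    m=(G>1.5*R)&(G>B*1.15)&(G>30) if col=="g" else (R>2*G)&(R>2*B)&(R>70)
    n,l,s,ce=cv2.connectedComponentsWithStats(m.astype(np.uint8))
    return [(s[i],ce[i],cv2.minAreaRect(np.argwhere(l==i)[:,::-1].astype(np.float32))) for i in range(1,n) if s[i][4]>amin]
E
python3 - <<'E'
from h import *
for n in("top","scene"):
    c=dict(np.load(n+"0.npz"))
    for s,ce,b in blobs(c,"g"):
        if n=="top" or 150<s[0]<400: print(n,"g",s,b, ray(c,*b[0],68).round(1), [ray(c,*p,68).round(0)[:2].tolist() for p in cv2.boxPoints(b)])
    for s,ce,b in blobs(c,"r"): print(n,"r",s,b[0],b[1],b[2])
c=dict(np.load("top0.npz"))
# predicted tags edge
for u,v in [(168,168),(374.5,163),(378,225),(167,229)]: print("screw",ray(c,u,v,24).round(0))
E
```

```text
top g [ 253  177   37   31 1045] ((271.2802734375, 192.12826538085938), (29.292938232421875, 35.84077072143555), 88.02507019042969) [541.5 -62.1  68. ] [[566.0, -30.0], [569.0, -92.0], [517.0, -94.0], [514.0, -33.0]]
top g [ 325  176   37   30 1036] ((343.0, 190.5), (29.0, 36.0), 90.0) [ 546.  -186.3   68. ] [[571.0, -155.0], [572.0, -218.0], [521.0, -217.0], [520.0, -155.0]]
top g [ 181  179   37   30 1057] ((199.0, 193.5), (29.0, 36.0), 90.0) [537.4  62.7  68. ] [[563.0, 95.0], [563.0, 32.0], [512.0, 31.0], [512.0, 93.0]]
top r [254 158  34  11 360] (270.5, 163.0) (10.0, 33.0) 90.0
top r [327 160  37   8 238] (345.0, 163.5) (36.0, 7.0) -0.0
top r [179 162  36   9 283] (196.5, 166.0) (8.0, 35.0) 90.0
top r [336 249  44  15 535] (357.6188049316406, 256.1881103515625) (12.835980415344238, 43.38362121582031) 84.2894058227539
scene g [209 191  28  23 294] ((219.80490112304688, 198.256103515625), (23.2698917388916, 23.11371612548828), 51.34019470214844) [ 538.1 -183.8   68. ] [[551.0, -210.0], [493.0, -219.0], [526.0, -157.0], [578.0, -152.0]]
scene g [263 213  36  27 399] ((279.25003051
[... 349 characters left out ...]
, 101.0], [568.0, 96.0]]
scene r [342   0  18   5  77] (350.5, 2.0) (4.0, 17.0) 90.0
scene r [184 187  30  27 419] (198.69766235351562, 199.0305938720703) (36.42885208129883, 15.42526626586914) 22.833654403686523
scene r [224 186  37  20 352] (241.9817657470703, 195.17520141601562) (36.82281494140625, 10.594034194946289) 19.98310661315918
scene r [242 214  35  26 289] (259.55645751953125, 225.22018432617188) (41.148536682128906, 12.958599090576172) 23.498567581176758
scene r [314 240  39  30 656] (332.89532470703125, 253.56118774414062) (45.354164123535156, 17.414058685302734) 22.833654403686523
screw [592. 129.  24.]
screw [ 607. -252.   24.]
screw [ 492. -255.   24.]
screw [480. 125.  24.]
```

```bash
python3 -m crank '{"slide":[[35,42,0],[70,84,0],[105,126,-10],[140,168,-20],[175,210,-30],[210,252,-40],[245,294,-50],[280,336,-50],[310,376,-50],[340,406,-50],[340,406,-50],[340,406,-50]],"rotation":[[0,0,-2],[0,0,-4],[0,0,-6],[0,0,-8],[0,0,-10],[0,0,-12],[0,0,-14],[0,0,-16],[0,0,-16.4],[0,0,-16.4],[0,0,-16.4],[0,0,-16.4]],"hand":[0,0,0,0,0,0,0,0,0,0,0,0]}' 20
python3 - <<'E'
from station import r, imaging
from h import *
s=r.read_state();print(s["clock"],s["tcp_pos"],s["eef_rot"],s["wrist_force"],s["finger_gap"])
c=imaging.read_camera("wrist");cv2.imwrite("pics/w1.png",c["frame"][:,:,::-1])
for b in blobs(c,"g"):
  if b[0][4]>2000:print(b[0],ray(c,*b[2][0],68).round(1),[ray(c,*p,68).round(0)[:2].tolist() for p in cv2.boxPoints(b[2])])
for b in blobs(c,"r",300):print("r",b[0],b[2],[ray(c,*p,109).round(0)[:2].tolist() for p in cv2.boxPoints(b[2])])
# top view: back-edge of the tags: project hinge & upright edge vs image
t=dict(np.load("top0.npz"))
for p in [(537.4,62.7),(541.5,-62.1),(546,-186.3)]:
  h=np.array([p[0]+39,p[1]+1.4,71])
  print("hinge px",proj(t,h).round(1),"edge px",[(a,proj(t,h+[-38*np.sin(a),0,38*np.cos(a)]).round(1).tolist()) for a in(-.35,0,.35)])
E
```

```text
clock: 1.6
tcp_pos: [536.9, -187.0, 154.1]
eef_rot: [-0.0, 1.0, 0.018, -0.001]
wrist_force: [-0.3, -0.3, -0.6]
finger_gap: 0.0
finger_force: 0.0
1.6 [ 536.86201309 -186.97329366  154.10530732] [-9.74089276e-06  9.99835993e-01  1.80926801e-02 -8.01076766e-04] [-0.27588832 -0.32091727 -0.55649582] 0.04150077152223227
[  71  166   91   67 5373] [544.1 -60.5  68. ] [[569.0, -29.0], [572.0, -98.0], [517.0, -94.0], [514.0, -20.0]]
[ 233  167   84   66 5350] [ 548.3 -186.3   68. ] [[573.0, -153.0], [575.0, -217.0], [522.0, -221.0], [519.0, -153.0]]
r [  30  137  113   16 1327] ((86.02233123779297, 144.69163513183594), (112.12726593017578, 14.344586372375488), 0.7073193788528442) [[587.0, -29.0], [596.0, -31.0], [597.0, -102.0], [588.0, -101.0]]
r [228 149  94  11 878] ((274.5042724609375, 153.68003845214844), (93.09840393066406, 9.852457046508789), 0.7638984322547913) [[587.0, -155.0], [593.0, -155.0], [594.0, -214.0], [588.0, -215.0]]
r [291 274  49  25 817] ((315.4593811035156, 285.9314880371094), (23.582773208618164, 47.80677032470703), 85.91438293457031) [[503.0, -200.0], [507.0, -234.0], [488.0, -237.0], [484.0, -202.0]]
hinge px [198.8 171.1] edge px [(-0.35, [195.7, 158.5]), (0, [195.2, 165.8]), (0.35, [195.1, 173.8])]
hinge px [270.8 169.7] edge px [(-0.35, [270.7, 157.1]), (0, [270.6, 164.4]), (0.35, [270.5, 172.4])]
hinge px [342.2 168.1] edge px [(-0.35, [345.2, 155.5]), (0, [345.5, 162.7]), (0.35, [345.4, 170.7])]
```

View pics/w1.png

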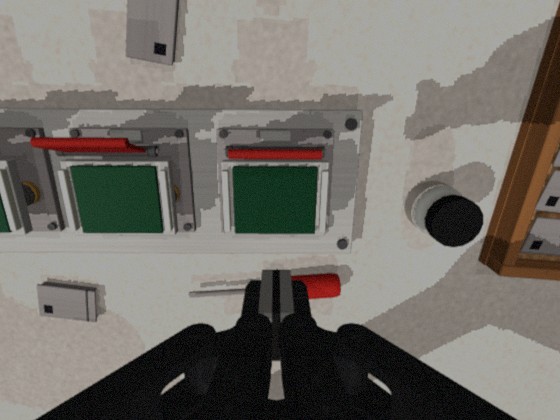

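The wrist view confirms the pads: (274,200) is under the arm and the middle one is at (117,198). The tags stand behind them, and the fingers are shut. Pressing the -y pad first.

```bash
python3 -m crank '{"slide":[[4,0,-40],[4,0,-76],[4,0,-84],[4,0,-90.6],[4,0,-90.6],[4,0,-90.6]],"rotation":[[0,0,0],[0,0,0],[0,0,0],[0,0,0],[0,0,0],[0,0,0]],"hand":[0,0,0,0,0,0]}'
python3 -m crank '{"slide":[[0,0,-2],[0,0,-4],[0,0,-4],[0,0,-4]],"rotation":[[0,0,0],[0,0,0],[0,0,0],[0,0,0]],"hand":[0,0,0,0]}'
python3 -m crank '{"slide":[[0,0,10],[0,0,25],[0,0,70],[0,0,70],[0,0,70]],"rotation":[[0,0,0],[0,0,0],[0,0,0],[0,0,0],[0,0,0]],"hand":[0,0,0,0,0]}'
```

```text
clock: 2.4
tcp_pos: [542.7, -187.5, 65.5]
eef_rot: [0.001, 1.0, 0.018, 0.001]
wrist_force: [-0.1, 0.1, -0.5]
finger_gap: -0.2
finger_force: 0.0
clock: 2.9
tcp_pos: [541.7, -186.9, 60.0]
eef_rot: [-0.0, 1.0, 0.018, -0.0]
wrist_force: [-1.2, -0.0, -0.1]
finger_gap: -0.0
finger_force: 0.0
clock: 3.52
tcp_pos: [541.9, -187.1, 131.1]
eef_rot: [0.0, 1.0, 0.018, 0.001]
wrist_force: [-0.2, -0.7, -0.0]
finger_gap: -0.0
finger_force: 0.0
```

No clear force even at z=60, so I'm going deeper and averaging, with a picture.

```bash
cat > f.py <<'E'
from station import r, imaging
import cv2,sys,numpy as np
F=[];P=[]
for i in range(6):
    c=imaging.read_camera("scene"); s=r.read_state();F.append(s["wrist_force"]);P.append(s["tcp_pos"])
print(s["clock"],np.mean(F,0).round(2),np.std(F,0).round(2),np.mean(P,0).round(2),np.round(s["joint_torque"],2))
if len(sys.argv)>1: cv2.imwrite(sys.argv[1],cv2.resize(c["frame"][130:330,130:430,::-1],None,fx=2.5,fy=2.5))
E
python3 f.py
python3 -m crank '{"slide":[[0,0,-50],[0,0,-70],[0,0,-70],[0,0,-70]],"rotation":[[0,0,0],[0,0,0],[0,0,0],[0,0,0]],"hand":[0,0,0,0]}' >/dev/null
python3 f.py pics/s1.png
python3 -m crank '{"slide":[[0,0,-2],[0,0,-4],[0,0,-4]],"rotation":[[0,0,0],[0,0,0],[0,0,0]],"hand":[0,0,0]}'
python3 f.py pics/s2.png
```

```text
3.825 [0.14 0.11 0.15] [0.54 0.57 0.21] [ 540.79 -186.57  129.18] [ 0.000e+00 -3.835e+01 -2.511e+01 -0.000e+00  1.000e-02  0.000e+00]
4.625 [-0.09 -0.1  -0.15] [0.34 0.44 0.42] [ 542.73 -187.39   61.36] [-0.000e+00 -3.980e+01 -2.266e+01  0.000e+00 -1.000e-02 -0.000e+00]
clock: 5.0
tcp_pos: [541.3, -186.8, 55.7]
eef_rot: [-0.0, 1.0, 0.018, -0.0]
wrist_force: [0.3, -0.3, 0.3]
finger_gap: -0.3
finger_force: 0.0
5.3 [-0.33 -0.1  -0.04] [0.3  0.37 0.68] [ 541.59 -186.9    55.97] [ -0.   -39.89 -22.41   0.     0.    -0.  ]
```

View pics/s2.png

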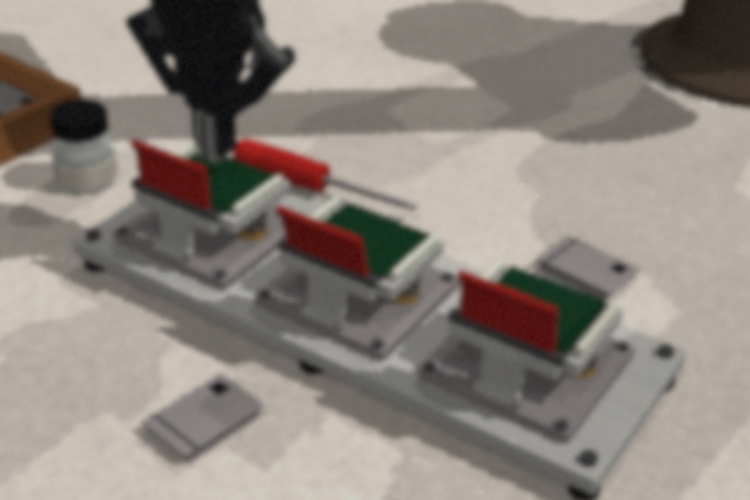

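Run:
```python
from h import *
from station import r, imaging
c0=dict(np.load("scene0.npz")); c=imaging.read_camera("scene"); t=imaging.read_camera("top")
for z in (56,62,68,75,80): print(z,proj(c,(541.6,-187,z)).round(1),proj(t,(541.6,-187,z)).round(1))
for n,cc in(("0",c0),("1",c)):
  for s,ce,b in blobs(cc,"g",150):
    if 150<s[0]<400: print(n,s,ce.round(2))
a=np.hstack([cv2.resize(x["frame"][170:240,180:270,::-1],None,fx=4.4,fy=5,interpolation=cv2.INTER_CUBIC) for x in(c0,c)])
cv2.imwrite("pics/cmp.png",a)
print(r.read_state()["clock"])
```

```text
56 [217.4 204.4] [342.5 194.3]
62 [217.3 201.5] [343.  193.6]
68 [217.1 198.5] [343.5 193. ]
75 [216.9 195.1] [344.1 192.2]
80 [216.7 192.6] [344.5 191.7]
0 [209 191  28  23 294] [221.28 201.44]
0 [263 213  36  27 399] [281.06 224.57]
0 [332 239  39  31 379] [354.12 251.6 ]
1 [213 194  24  20 256] [222.3  202.43]
1 [263 213  36  27 398] [281.13 224.59]
1 [332 238  39  32 380] [353.97 251.58]
5.4
```

View pics/cmp.png

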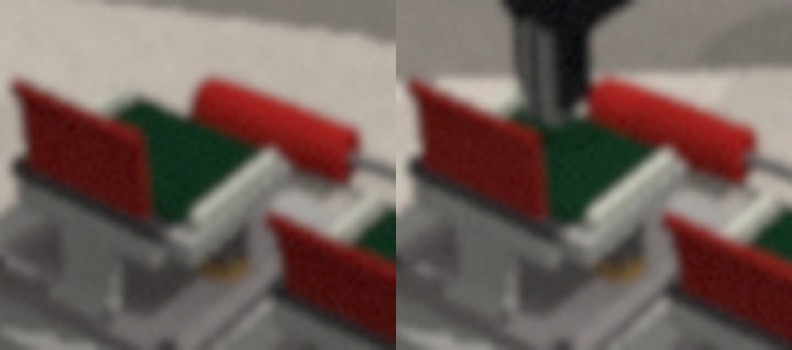

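The pad hasn't moved: the fingertip bottom is at about (215,195), which puts the real tip near z≈75. It sits higher than the TCP reading, so I'll descend until there is force.

```bash
python3 -m crank '{"slide":[[0,0,-3],[0,0,-3]],"rotation":[[0,0,0],[0,0,0]],"hand":[0,0]}' | grep -E 'pos|wrist'
python3 -m crank '{"slide":[[0,0,-3],[0,0,-3]],"rotation":[[0,0,0],[0,0,0]],"hand":[0,0]}'| grep -E 'pos|wrist'
python3 -m crank '{"slide":[[0,0,-2],[0,0,-2]],"rotation":[[0,0,0],[0,0,0]],"hand":[0,0]}'| grep -E 'pos|wrist'
python3 -m crank '{"slide":[[0,0,-2],[0,0,-2]],"rotation":[[0,0,0],[0,0,0]],"hand":[0,0]}'| grep -E 'pos|wrist'
```

```text
tcp_pos: [541.3, -186.8, 52.7]
wrist_force: [0.2, -0.5, -0.6]
tcp_pos: [541.3, -186.8, 49.7]
wrist_force: [-0.6, 0.7, -0.3]
tcp_pos: [541.5, -186.9, 47.9]
wrist_force: [-0.4, -0.2, -1.0]
tcp_pos: [541.5, -186.9, 45.9]
wrist_force: [-0.0, 1.3, 0.6]
```

```bash
python3 f.py
python3 - <<'E'
from h import *
from station import r, imaging
c0=dict(np.load("scene0.npz")); c=imaging.read_camera("scene"); w=imaging.read_camera("wrist")
for s,ce,b in blobs(c,"g",150):
    if 150<s[0]<400: print(s,ce.round(2))
f=lambda x:cv2.resize(x["frame"][170:240,180:270,::-1],None,fx=4.4,fy=5,interpolation=cv2.INTER_CUBIC)
b=np.hstack([f(c),cv2.resize(w["frame"][100:400,130:430,::-1],(396,350))])
cv2.imwrite("pics/cmp2.png",b)
E
```

```text
6.7 [-0.07 -0.01  0.08] [0.63 0.3  0.62] [ 541.65 -186.93   46.07] [ -0.   -40.14 -22.03  -0.     0.     0.  ]
[215 195  22  19 219] [223.13 203.51]
[263 213  36  27 396] [281.09 224.56]
[332 238  39  32 380] [354.1  251.66]
```

View pics/cmp2.png

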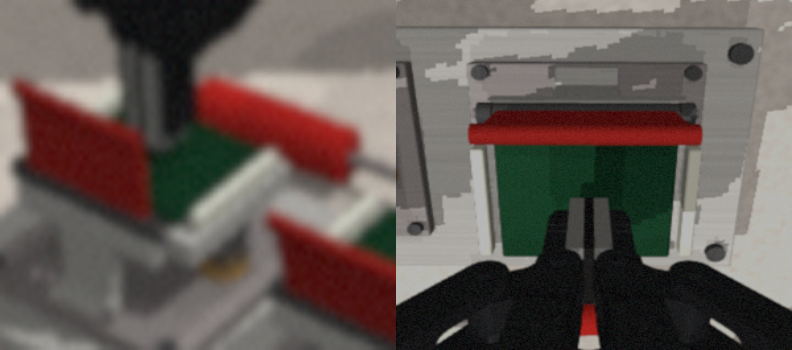

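The tip is now near crop (165,148), i.e. z≈66–68, so it is just about at the pad. The true tip is about 20 mm above the reported TCP. I'll move 8 mm back from the tag for body clearance and keep pressing.

```bash
python3 -m crank '{"slide":[[-8,0,2],[-8,0,0],[-8,0,-2]],"rotation":[[0,0,0],[0,0,0],[0,0,0]],"hand":[0,0,0]}' | grep -E 'pos|wrist'
python3 -m crank '{"slide":[[0,0,-2],[0,0,-2]],"rotation":[[0,0,0],[0,0,0]],"hand":[0,0]}'| grep -E 'pos|wrist'
python3 f.py
python3 -m crank '{"slide":[[0,0,-2],[0,0,-2]],"rotation":[[0,0,0],[0,0,0]],"hand":[0,0]}'| grep -E 'pos|wrist'
python3 f.py
python3 -m crank '{"slide":[[0,0,-2],[0,0,-2]],"rotation":[[0,0,0],[0,0,0]],"hand":[0,0]}'| grep -E 'pos|wrist'
python3 f.py
```

```text
tcp_pos: [533.5, -187.0, 44.0]
wrist_force: [-0.7, -0.5, 0.6]
tcp_pos: [533.5, -186.8, 41.7]
wrist_force: [-0.0, -0.7, -0.1]
7.725 [-0.07 -0.18  0.19] [0.67 0.56 0.5 ] [ 533.71 -186.94   42.04] [ -0.   -39.6  -21.74   0.     0.    -0.  ]
tcp_pos: [534.0, -187.0, 40.4]
wrist_force: [-0.7, 0.2, 2.6]
8.275 [-0.11 -0.5   2.18] [0.55 0.53 0.33] [ 533.96 -187.06   40.37] [-7.000e-02 -3.831e+01 -2.070e+01 -3.000e-02  4.000e-02  0.000e+00]
tcp_pos: [534.0, -187.1, 38.3]
wrist_force: [0.4, 0.9, 4.6]
8.825 [0.05 0.2  4.32] [0.61 0.26 0.44] [ 533.97 -187.05   38.32] [ -0.12 -37.21 -19.84  -0.05   0.05   0.  ]
```

Contact was at TCP z≈42, and the slope is about 1 N/mm.

```bash
python3 -m crank '{"slide":[[0,0,-2],[0,0,-3],[0,0,-3]],"rotation":[[0,0,0],[0,0,0],[0,0,0]],"hand":[0,0,0]}'| grep -E 'pos|wrist'
python3 f.py
python3 -m crank '{"slide":[[0,0,12],[0,0,45],[0,60,45],[4,124,45],[4,124,22],[4,124,12],[4,124,12]],"rotation":[[0,0,0],[0,0,0],[0,0,0],[0,0,0],[0,0,0],[0,0,0],[0,0,0]],"hand":[0,0,0,0,0,0,0]}'| grep -E 'pos|wrist'
```

```text
tcp_pos: [534.0, -187.1, 35.6]
wrist_force: [-0.6, 0.3, 6.8]
9.5 [-0.51  0.58  7.24] [0.52 0.43 0.61] [ 533.97 -187.06   35.62] [ -0.14 -36.02 -19.4   -0.05  -0.24   0.  ]
tcp_pos: [536.1, -63.1, 45.8]
wrist_force: [0.3, 0.1, -0.2]
```

```bash
python3 -m crank '{"slide":[[-6,0,-2],[-6,0,-6],[-6,0,-9],[-6,0,-9]],"rotation":[[0,0,0],[0,0,0],[0,0,0],[0,0,0]],"hand":[0,0,0,0]}'| grep -E 'pos|wrist'
python3 f.py
python3 -m crank '{"slide":[[0,0,-2],[0,0,-3],[0,0,-3]],"rotation":[[0,0,0],[0,0,0],[0,0,0]],"hand":[0,0,0]}'| grep -E 'pos|wrist'
python3 f.py
python3 -m crank '{"slide":[[0,0,12],[0,0,45],[-2,60,45],[-4,124,45],[-4,124,22],[-4,124,12],[-4,124,12]],"rotation":[[0,0,0],[0,0,0],[0,0,0],[0,0,0],[0,0,0],[0,0,0],[0,0,0]],"hand":[0,0,0,0,0,0,0]}'| grep -E 'pos|wrist'
```

```text
tcp_pos: [531.7, -63.3, 38.1]
wrist_force: [-0.8, -1.0, 0.8]
11.175 [-0.37 -0.93  1.21] [0.33 0.44 0.25] [531.86 -63.1   38.26] [ 4.300e-01 -3.663e+01 -2.073e+01  2.000e-01 -2.000e-02 -0.000e+00]
tcp_pos: [532.0, -63.0, 35.2]
wrist_force: [0.0, -1.5, 1.7]
11.85 [ 0.35 -0.95  2.31] [0.2  0.37 0.14] [531.98 -62.97  35.23] [  0.35 -35.99 -19.76   0.14   0.18   0.  ]
tcp_pos: [526.5, 60.6, 46.3]
wrist_force: [-0.7, 0.5, 0.7]
```

```bash
python3 -m crank '{"slide":[[0,0,-2],[0,0,-6],[0,0,-9],[0,0,-9]],"rotation":[[0,0,0],[0,0,0],[0,0,0],[0,0,0]],"hand":[0,0,0,0]}'| grep -E 'pos|wrist'
python3 f.py
python3 -m crank '{"slide":[[0,0,-2],[0,0,-3],[0,0,-3]],"rotation":[[0,0,0],[0,0,0],[0,0,0]],"hand":[0,0,0]}'| grep -E 'pos|wrist'
python3 f.py
python3 -m crank '{"slide":[[0,0,12],[0,0,45],[0,0,55],[0,0,55]],"rotation":[[0,0,0],[0,0,0],[0,0,0],[0,0,0]],"hand":[0,0,0,0]}'| grep -E 'clock|pos|wrist'
```

```text
tcp_pos: [528.5, 60.5, 38.6]
wrist_force: [0.2, -2.0, 4.1]
13.525 [ 0.78 -2.98  3.36] [0.42 0.21 0.39] [528.45  60.66  38.6 ] [  1.36 -34.8  -19.11   0.59   0.3    0.  ]
tcp_pos: [528.4, 60.9, 35.5]
wrist_force: [0.7, -3.4, 6.5]
14.2 [ 1.04 -3.4   5.47] [0.26 0.45 0.4 ] [528.35  60.89  35.5 ] [  1.77 -33.75 -18.31   0.76   0.24  -0.  ]
clock: 14.7
tcp_pos: [527.6, 61.5, 90.4]
wrist_force: [0.2, 0.1, -1.0]
```

At the same depth the forces are 7.2 N (-y), 2.3 N (middle) and about 5.5–6.5 N (+y), so the middle nest is the soft one. I'm going behind its tag, above everything, and lowering there.

```bash
python3 -m crank '{"slide":[[0,0,25],[20,-40,35],[60,-80,35],[100,-121,35],[100,-121,35],[100,-121,10],[100,-121,-20],[100,-121,-20]],"rotation":[[0,0,0],[0,0,0],[0,0,0],[0,0,0],[0,0,0],[0,0,0],[0,0,0],[0,0,0]],"hand":[0,0,0,0,0,0,0,0]}'| grep -E 'clock|pos|wrist'
python3 f.py pics/s3.png
```

```text
clock: 15.7
tcp_pos: [622.6, -58.3, 65.6]
wrist_force: [-1.1, 0.4, 0.6]
16.0 [-0.02 -0.1   0.2 ] [0.4  0.32 0.29] [627.44 -59.41  70.37] [ 4.000e-02 -4.407e+01 -2.368e+01  0.000e+00  1.000e-02  0.000e+00]
```

View pics/s3.png

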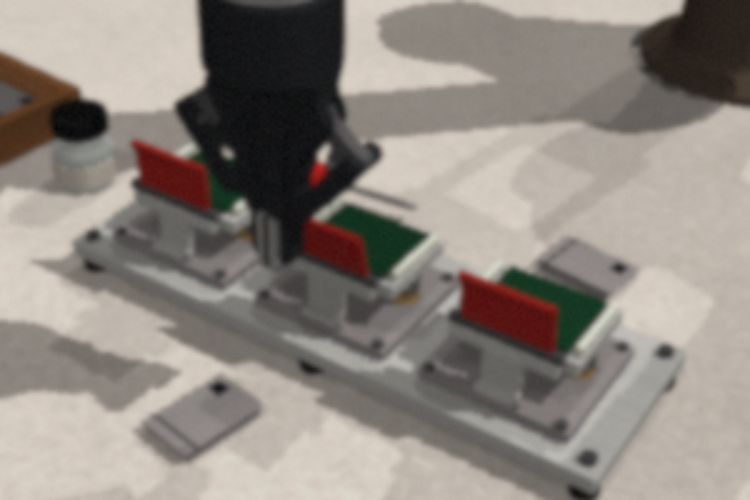

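All three tags still stand. The finger is behind the middle tag, with its tip at about (275,262) in the crop. I'm pushing toward the robot slowly, in steps.

```bash
python3 -c "
from h import *
c=dict(np.load('scene0.npz'))
for z in(85,90,96): print(z,((proj(c,(627,-59,z))-130)*2.5).round(0))"
python3 -m crank '{"slide":[[-12,0,0],[-24,0,0],[-34,0,0],[-44,0,0],[-52,-1,0],[-60,-1,0],[-60,-1,0]],"rotation":[[0,0,0],[0,0,0],[0,0,0],[0,0,0],[0,0,0],[0,0,0],[0,0,0]],"hand":[0,0,0,0,0,0,0]}'| grep -E 'clock|pos|wrist'
python3 f.py pics/s4.png
```

```text
85 [283. 277.]
90 [283. 270.]
96 [283. 262.]
clock: 16.88
tcp_pos: [566.6, -60.9, 69.9]
wrist_force: [-0.3, 0.0, -0.3]
17.175 [ 0.11 -0.01 -0.07] [0.3  0.45 0.3 ] [567.58 -60.93  70.02] [-1.000e-02 -3.945e+01 -2.291e+01 -0.000e+00  0.000e+00  0.000e+00]
```

View pics/s4.png

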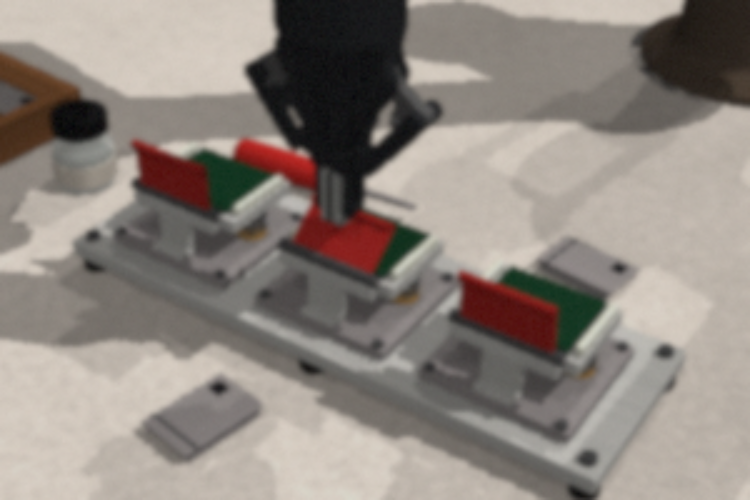

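The middle tag leans forward about 45–50° under the finger at (338,215), and the tip offset of 26 mm is confirmed. Now pressing it down.

```bash
python3 -m crank '{"slide":[[-5,0,-4],[-8,0,-10],[-9,0,-16],[-9,0,-20],[-9,0,-20]],"rotation":[[0,0,0],[0,0,0],[0,0,0],[0,0,0],[0,0,0]],"hand":[0,0,0,0,0]}'| grep -E 'clock|pos|wrist'
python3 -m crank '{"slide":[[0,0,-1],[0,0,-2],[0,0,-2]],"rotation":[[0,0,0],[0,0,0],[0,0,0]],"hand":[0,0,0]}'| grep -E 'clock|pos|wrist'
python3 -m crank '{"slide":[[0,0,-1],[0,0,-2],[0,0,-2]],"rotation":[[0,0,0],[0,0,0],[0,0,0]],"hand":[0,0,0]}'| grep -E 'clock|pos|wrist'
```

```text
clock: 17.8
tcp_pos: [558.2, -60.8, 49.4]
wrist_force: [0.6, 0.1, 0.4]
clock: 18.18
tcp_pos: [558.7, -60.9, 48.1]
wrist_force: [0.1, -0.4, -0.7]
clock: 18.55
tcp_pos: [559.4, -61.0, 46.6]
wrist_force: [0.9, -0.2, 2.8]
```

```bash
python3 -m crank '{"slide":[[0,0,-1],[0,0,-1.5],[0,0,-1.5]],"rotation":[[0,0,0],[0,0,0],[0,0,0]],"hand":[0,0,0]}'| grep -E 'clock|pos|wrist'
python3 -m crank '{"slide":[[0,0,15],[0,0,50],[-20,0,100],[-60,0,140],[-110,0,150],[-110,0,150]],"rotation":[[0,0,0],[0,0,0],[0,0,0],[0,0,0],[0,0,0],[0,0,0]],"hand":[0,0,0,0,0,0]}'| grep -E 'clock|pos|wrist'
python3 f.py pics/s5.png
```

```text
clock: 18.92
tcp_pos: [559.6, -61.0, 46.1]
wrist_force: [-1.9, 0.6, 8.7]
clock: 19.68
tcp_pos: [445.3, -60.6, 195.0]
wrist_force: [0.5, -0.4, -0.1]
19.975 [ 0.22 -0.2   0.23] [0.52 0.29 0.45] [448.83 -60.97 194.65] [-1.000e-02 -2.621e+01 -2.667e+01 -0.000e+00  1.000e-02  0.000e+00]
```

View pics/s5.png

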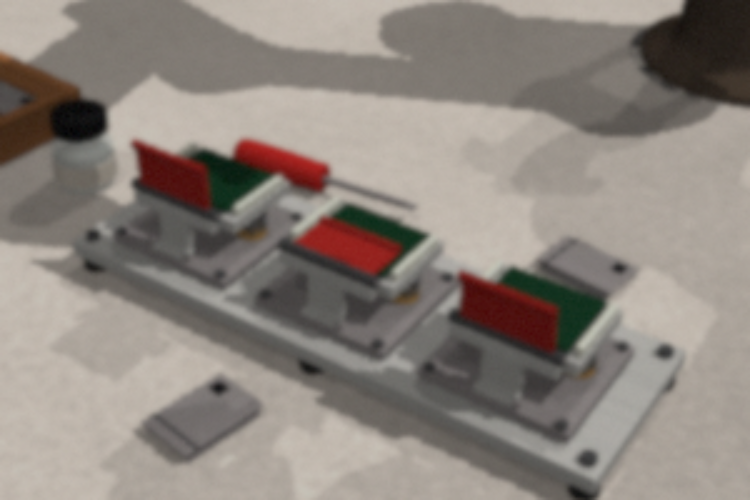

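The middle tag lies flat at (350,248), with the rear part of the pad covered. The other two tags stand, the buckles, jar and screwdriver haven't moved, and the arm is clear.

```bash
python3 -c "
from station import r
print(r.job_done())"
```

```text
the job is handed in; nothing more can be done
None
```

I pressed all three pads, found the middle nest softest (about 2.3 N, against 7.2 N and 5.5 N at the same depth), folded its tag flat and let go, left everything else as it was, and handed in the job.

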